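# Stand the fallen sample bottle up and set its cap to vent

## Task

A square sample bottle has fallen over in its lane on the laboratory bench: stand it upright on the lane floor, between the rails and between the two jars, without knocking the jars or the beaker. Then, with the bottle standing, screw its blue cap down (clockwise) until it bottoms out, back it off a quarter turn so that it can vent, and finish while still holding the cap in the gripper at that setting, with the bottle standing in the lane.

Things in the scene. Friction and masses are not known exactly. Their poses are not given: they have to be found in the camera images.
- lane: Stainless tray fixed to the bench, 90 x 380 mm. Origin: centre of its underside; x across the lane, y along it, z up. Floor of the lane 4 mm above the bench; two guide rails along y, 4 mm thick, tops 16 mm above the bench, 57 mm apart inside; an end lip of the same height at each end.
- bottle: White plastic bottle, about 220 g with cap (varies). Square body 50 x 50 mm, 88 mm tall, round neck 28 mm, cap on top; about 125 mm overall. Origin: centre of its underside; z runs from foot to cap. It starts lying along the lane's +y (cap at +y), its axis 29 mm above the bench. Let go within 10 degrees of upright it settles on its base. Standing, only the rails stop it turning with its cap.
- cap: Round blue knurled screw cap, 36 mm across, 25 mm tall, yellow stripe from the centre of its top to the rim and down its side. Origin: centre of its lower edge, on the bottle's axis, 98 mm above the bottle's underside when bottomed out; z along the bottle's z. Already started on its thread and captive: the bottle can be lifted by it and it cannot come off. It rises 5 mm per turn of unscrewing.
- cap_turn (a joint): How far the cap is unscrewed, rad, relative to the bottle: 0 bottomed out against a hard stop, grows as it is unscrewed (anticlockwise seen from above the cap), at most 3.6. It stays where it is left; turning it takes about 0.05 N m.
- cap_mid (a point): Centre of the cap, on its axis, 12.5 mm above its lower edge. Pinched here lightly (about 7 N) across the lane, the lying bottle pivots between the finger pads, so it can be swung up about its foot edge, the foot sliding on the lane floor, with the tool kept pointing down.
- jar_amber: Closed amber glass jar with black lid, 50 mm across, 65 mm tall, standing loose in the lane near one end; leave alone. Origin: centre of its underside.
- jar_green: Closed green glass jar with white lid, 50 mm across, 65 mm tall, standing loose in the lane near the other end; leave alone. Origin: centre of its underside.
- beaker: White porcelain beaker, 68 mm across, 75 mm tall, standing loose on the bench beyond the lane; leave alone. Origin: centre of its underside.
Mind the look-alikes: they are no part of the job. There is more than one size of the bottle; the job needs the largest.

How it is judged:
On the way, in this order (a step that is already met when the one before it is completed fails the run):
1. the bottle stands upright on the lane floor, between the rails and the jars (angle between bottle's own z axis and vertical below 0.1 rad and height (world z) of bottle between 0 and 0.01 m and x of bottle in the frame of lane between -0.012 and 0.012 m and y of bottle in the frame of lane between -0.095 and 0.095 m), for 0.2 s.
2. with the bottle standing, the cap is bottomed out (value of joint cap_turn below 0.08 rad and angle between bottle's own z axis and vertical below 0.2 rad), for 0.1 s.
At the end, for the whole second after the job is handed in: The fingers hold the cap (more than 2 N) a quarter turn back from bottomed out (1.57 rad within 0.30), still; the bottle stands on the lane floor (within 6 mm), upright within 0.1 rad, between the rails (within 12 mm of the lane's midline) and between the jars (within 95 mm of the lane's middle) (all of step 1 and value of joint cap_turn between 1.27 and 1.87 rad and contact force between the fingers and cap above 2 N and angular speed of cap below 0.3 rad/s and linear speed of bottle below 0.03 m/s); the arm keeps its last pose, push and grip.
It fails at once if the amber jar is knocked over or shifted more than 30 mm (angle between jar_amber's own z axis and vertical above 0.35 rad or distance of jar_amber from where it was at the start of the episode above 0.03 m).
It fails at once if the green jar is knocked over or shifted more than 30 mm (angle between jar_green's own z axis and vertical above 0.35 rad or distance of jar_green from where it was at the start of the episode above 0.03 m).
It fails at once if the white beaker is knocked over or shifted more than 30 mm (angle between beaker's own z axis and vertical above 0.35 rad or distance of beaker from where it was at the start of the episode above 0.03 m).
It also fails if it takes over 72 s, if anything falls off the work surface, if the arm or the gripper's body presses on something with over 40 N, if the wrist force passes 120 N, or if a joint passes its speed limit or range.

## Robot

A 6-joint arm with a two-finger parallel gripper is mounted at the origin on the work surface. World frame = base frame: x ahead of the robot, y to its left, z up, the work surface at z = 0. Lengths are in m, angles in rad, forces in N, time in s.
With the tool pointing down it reaches from about 0.25 to 0.775 m from the base axis. Payload 4 kg.
Tool frame: the origin (TCP) lies midway between the tips of the shut fingers; the grasp point (between the pads) lies grip_point_offset behind it (grip_point_offset is the distance from the TCP to the grasp point, in m); z points along the fingers, y is the line along which they close (so a half turn about z gives the same grasp; the last joint's range is limited). The gripper opens to 94 mm and grips with 3 to 60 N. Pads are 16 mm wide; open, the fingers measure 119 mm over their backs; the gripper's body (75 mm by 177 mm) begins 78 mm behind the grasp point.
Start: joints at [-1.234, 0.087, 1.371, -0, 1.684, -0.103], TCP at [0.234, -0.498, 0.206] pointing down, gripper open.
Joint ranges: [-3.1, 3.1], [-0.76, 2.03], [0.27, 2.55], [-1.08, 4.22], [0.17, 2.65], [-2.57, 2.57]. Speed limits (rad/s): [2.79, 2.79, 3.14, 3.14, 3.14, 3.14].

## Interface

Orientations are given as [roll, pitch, yaw] about the fixed x, y, z axes, in that order (R = Rz(yaw) Ry(pitch) Rx(roll)).
In Python, from bench import * gives the robot as it stands. The module is installed in compiled form; this text tells all that it offers.
- The arm moves only by the tool apply_moves, never from a script. Its argument "commands" is a list of rows, each a list of 7 numbers: the turn, a rotation vector about the world's x, y, z in rad, then the shift along the world's x, y, z in m, then the opening in per cent of the stroke, from 0 (shut) to 100 (fully open). In form: [[ax, ay, az, x, y, z, jaw], ...]. A call has exactly 5 rows; each row is the pose to reach, as a shift and turn from the pose commanded when the call began; what a row does not reach only later rows make up. A row lasts 1/10 s, in which the tool goes at most 50 mm and 8.59 degrees, less where a joint would pass 70% of its speed; a pose out of reach is approached as far as the arm can. A call with a gripper value outside its range is refused whole. The fingers move at their own pace and stop on an object; the grip force is fixed at half the most. Time passes only in rows, so rows that repeat a pose let the fingers close, or fill a call up. It gives the time, the measured TCP pose, the force, the opening and the grip force at its end, in the units of the state.
- get_obs(): the state, without advancing time (a new reading comes with each control period).
- snapshot(name): name is "scene" or "top" or "wrist"; returns a dict with "pixels" (480x640x3 uint8, red, green, blue), "vertical_fov" (degrees; the focal length in pixels is half the picture's height over the tangent of half this angle, whatever the lens; pixels are square), "cx", "cy" (the principal point, pixels), "rvec" (rotation vector, rad) and "tvec" (3), from world to camera coordinates, as OpenCV has them. Camera axes: x right, y down, z forward; pixel columns grow to the right and rows downward; lengths in m; the calibration is good to about 2 mm. A picture is of the moment at which its call begins. There is no depth.
- close_job(): hands the job in; it is judged then, once.
Trained networks look in the newest picture that a camera, given by its name, has taken for a name from the list of things; names that differ only in an ending like _2 or _b are one class to them, and where a whole thing is asked for, a point or a joint stands for the part that bears it (a point fixed in the world has none). Each returns a list of dicts, best first, with "score" (0 to 1); they miss things now and then, are a little off and sometimes report something else, mostly with a low value. They report only what shows in the picture. A call takes as long as a camera call. They do not tell look-alikes from the thing itself.
- masks_of(camera, query): "mask" (480x640 bool, what is visible of it) and "extent" ([left, top, right, bottom] in pixels, round what is visible of it).
- place_of(camera, query): "pixel" ([column, row] in pixels: a listed point, or the origin of a listed thing).
The state is a dict: "time": time; "joint_positions": joint angles; "qvel": joint speeds; "joint_torque": joint torques, N m; "tool_pos": TCP position; "ee_rot": TCP orientation; "wrist_force": force on the tool from outside, world axes, zero at the start; "wrist_torque": the same for the moment, N m; "width": finger opening in m; "finger_force": force on a finger pad.
Only numpy, scipy, OpenCV 4.12 (cv2) and the standard library are available. Lean on these libraries where they do the work, as an engineer would, in place of code of your own. Each camera call takes 0.05 s, during which the arm holds its last target. There are 200 camera calls.

## Working session

There is one attempt and no reset: what is moved stays moved. The work goes in short steps, Python scripts to look and compute and a tool call to move; the robot and the scene stay as the last step left them, time stands still between calls to the robot, and variables do not carry over. Pictures are saved under pics/ and viewed, at most 10 in all, crops included, and the job is handed in when it is done.

Besides the shell and the picture viewer there is one more tool, called after "Emit:" as name(argument=value, ...) on one line, values as JSON. apply_moves: Moves the arm, as the interface text tells. Its arguments: {"type":"object","properties":{"commands":{"type":"array"}},"required":["commands"]}

```bash
mkdir -p pics; cat > h.py <<'E'
from bench import *
import numpy as np, cv2
def snap(n,f=None):
    s=snapshot(n)
    if f: cv2.imwrite('pics/'+f,s['pixels'][:,:,::-1])
    R=cv2.Rodrigues(np.array(s['rvec'],float))[0]; t=np.array(s['tvec'],float)
    fl=240/np.tan(np.radians(s['vertical_fov'])/2)
    return s,R,t,fl
def ray(c,px):
    s,R,t,f=c
    d=R.T@np.array([(px[0]-s['cx'])/f,(px[1]-s['cy'])/f,1]); return -R.T@t,d
def atz(c,px,z):
    o,d=ray(c,px); return o+d*(z-o[2])/d[2]
def proj(c,p):
    s,R,t,f=c; q=R@np.array(p,float)+t; return np.array([s['cx']+f*q[0]/q[2],s['cy']+f*q[1]/q[2]])
E
python3 - <<'E'
from h import *
o=get_obs(); print(o)
c={}
for n in ('scene','top'):
    c[n]=snap(n,n+'0.png'); print(n,'cam',(-c[n][1].T@c[n][2]).round(3))
    for q in ('lane','bottle','cap','cap_mid','jar_amber','jar_green','beaker'):
        for d in place_of(n,q): print(n,q,round(d['score'],2),np.round(d['pixel'],1),atz(c[n],d['pixel'],0.029 if q in('bottle','cap','cap_mid') else 0.004).round(4))
E
```

```text
{'time': 0.0, 'joint_positions': array([-1.23407632e+00,  8.79320356e-02,  1.37226691e+00, -3.02963350e-05,
        1.68358334e+00, -1.03102437e-01]), 'qvel': array([-4.60703356e-04,  7.15839806e-05,  5.80901582e-04, -1.94329488e-04,
        3.19002400e-05, -2.19619189e-04]), 'joint_torque': array([ 8.80465341e-04, -3.40177274e+01, -3.02424359e+01,  7.18888873e-02,
        3.29391507e-02, -1.60658506e-04]), 'tool_pos': array([ 0.23397923, -0.49713606,  0.20431031]), 'ee_rot': array([-3.13941155e+00, -1.95404775e-04,  4.39818858e-01]), 'wrist_force': array([ 0.62542008, -0.23429863, -0.18368644]), 'wrist_torque': array([0.00484472, 0.02666056, 0.00737511]), 'finger_force': 0.0, 'width': 0.09413909387231739}
scene cam [ 1.24  -0.145  1.042]
scene lane 0.82 [311.8 220.4] [ 0.5275 -0.0611  0.004 ]
scene bottle 0.65 [164.6 250.2] [ 0.5619 -0.383   0.029 ]
scene bottle 0.6 [326.5 299. ] [ 0.7385 -0.0658  0.029 ]
scene cap 0.62 [325.7 207.6] [ 0.5164 -0.0271  0.029 ]
scene cap 0.62 [192.3 254.8] [ 0.5844 -0.3255  0.029 ]
scene cap 0.46 [336.  270.3] [ 0.6774 -0.0347  0.029 ]
scene cap_mid 0
[... 390 characters left out ...]
284.6] [ 0.5163 -0.0539  0.004 ]
top bottle 0.93 [471.1 264.2] [ 0.5406 -0.3782  0.029 ]
top bottle 0.86 [310.6 179.7] [ 0.73   -0.0667  0.029 ]
top bottle 0.59 [345.3 269.6] [ 0.5399 -0.1278  0.029 ]
top cap 0.6 [298.9 205.8] [ 0.675  -0.0406  0.029 ]
top cap 0.58 [293.6 284.6] [ 0.5143 -0.0246  0.029 ]
top cap 0.45 [441.  248.4] [ 0.575  -0.3215  0.029 ]
top cap_mid 0.63 [292.5 283. ] [ 0.5175 -0.0225  0.029 ]
top cap_mid 0.57 [440.2 249.4] [ 0.573  -0.3197  0.029 ]
top cap_mid 0.44 [293.  213.8] [ 0.6586 -0.0281  0.029 ]
top jar_amber 0.68 [378.7 261.1] [ 0.5585 -0.1989  0.004 ]
top jar_green 0.89 [251.5 300.4] [0.4891 0.0615 0.004 ]
top beaker 0.62 [356.5 207.2] [ 0.6746 -0.1606  0.004 ]
```

```bash
python3 - <<'E'
import cv2
a=cv2.imread('pics/top0.png')[140:360,200:520]
cv2.imwrite('pics/topc.png',cv2.resize(a,(800,550),interpolation=cv2.INTER_CUBIC))
E
```

```text
(no output)
```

View pics/topc.png

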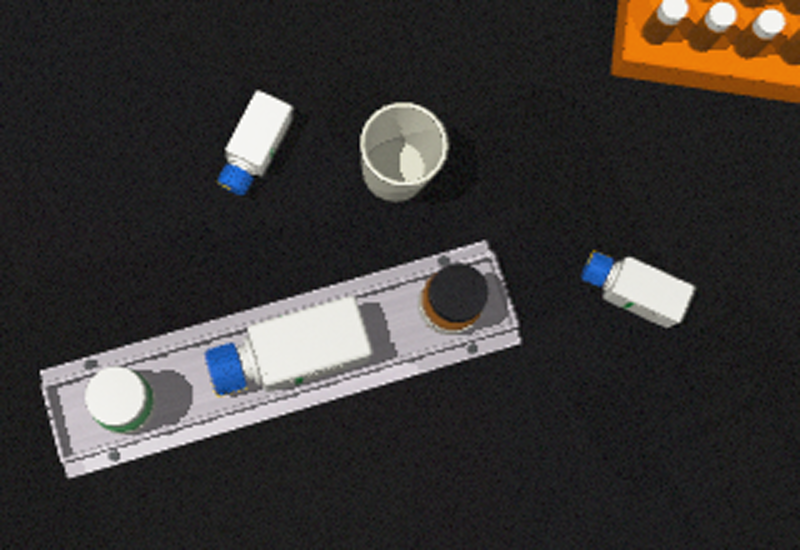

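View pics/scene0.png

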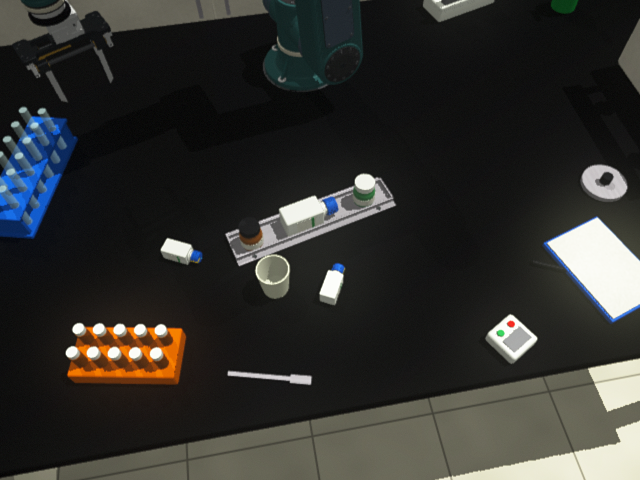

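Three bottles in the top picture: the lane one at about px (320,280), one above at (303,190), one at the right (463,255). Only the lane bottle is large and lies in the lane with its cap towards the green jar; it is clearly the largest in this enlarged crop, and the two on the bench are smaller decoys. Now its pose and the lane's.

```bash
python3 - <<'E'
from h import *
import bench
print('gpo',getattr(bench,'grip_point_offset',None),[k for k in dir(bench) if not k.startswith('_')])
c={n:snap(n) for n in('top','scene')}
for n in c:
    for d in masks_of(n,'lane')[:1]:
        m=d['mask'].astype(np.uint8); k=cv2.findNonZero(m); 
        pts=np.array([atz(c[n],p,0.004)[:2] for p in k[:,0].astype(float)],np.float32)
        r=cv2.minAreaRect(pts); print(n,'lane',d['score'],r)
    for q in('jar_amber','jar_green','beaker'):
        d=masks_of(n,q)[0]; print(n,q,d['extent'])
    # blue cap of the lane bottle
    im=c[n][0]['pixels'].astype(int); b=((im[:,:,2]>im[:,:,0]+60)&(im[:,:,2]>im[:,:,1]+40)).astype(np.uint8)
    g=proj(c[n],(0.515,-0.025,0.029)); print('guess',g)
    N,l,st,ce=cv2.connectedComponentsWithStats(b)
    for i in range(1,N):
        if np.hypot(*(ce[i]-g))<15 and st[i][4]>20:
            ys,xs=np.nonzero(l==i); P=np.array([atz(c[n],(x,y),0.029)[:2] for x,y in zip(xs,ys)],np.float32)
            print(n,'cap',st[i],ce[i],atz(c[n],ce[i],0.035),cv2.minAreaRect(P))
    for d in masks_of(n,'bottle'):
        k=cv2.findNonZero(d['mask'].astype(np.uint8))[:,0]
        P=np.array([atz(c[n],p,0.045)[:2] for p in k.astype(float)],np.float32); print(n,'bottle',d['score'],cv2.minAreaRect(P))
E
```

```text
gpo 0.0188 ['IKError', 'close_job', 'get_obs', 'grip_point_offset', 'masks_of', 'place_of', 'snapshot']
top lane 0.83 ((0.5205495953559875, -0.061492979526519775), (0.09237059205770493, 0.3860442638397217), 14.01107406616211)
top jar_amber [282.9, 258.7, 349.0, 298.3]
top jar_green [234.7, 287.3, 260.9, 313.0]
top beaker [346.8, 182.4, 380.2, 223.6]
guess [293.81148006 284.2222359 ]
top cap [282 277  16  21 238] [289.65966387 286.89495798] [ 0.50932199 -0.01690612  0.035     ] ((0.509425938129425, -0.01679699867963791), (0.038097355514764786, 0.02482963725924492), 16.397422790527344)
top bottle 0.98 ((0.6879786849021912, -0.04534868896007538), (0.03468558192253113, 0.08389709889888763), 62.11797332763672)
top bottle 0.77 ((0.5211965441703796, -0.06580834835767746), (0.05738255754113197, 0.12939363718032837), 12.913506507873535)
top bottle 0.56 ((0.5590773820877075, -0.34069550037384033), (0.08456095308065414, 0.04123647138476372), 62.62358093261719)
scene lane 0.69 ((0.5239116549491882, -0.05988702178001404), (0.09437032788991928, 0.38507407903671265), 14.486501693725586)
scene jar_amber [236.7, 218.5, 261.8, 252.9]
scene jar_green [352.5, 176.9, 373.0, 208.8]
scene beaker [256.0, 254.5, 288.3, 300.0]
guess [326.53730493 206.94587873]
scene cap [323 197  15  18 176] [330.82386364 204.63068182] [ 0.51485652 -0.01525963  0.035     ] ((0.511284351348877, -0.013984696939587593), (0.04595206677913666, 0.026432521641254425), 6.988926410675049)
scene bottle 0.71 ((0.5347191095352173, -0.06720674782991409), (0.07921894639730453, 0.13172540068626404), 12.988007545471191)
scene bottle 0.65 ((0.5845628380775452, -0.3454168140888214), (0.09131379425525665, 0.04540850594639778), 59.35929489135742)
scene bottle 0.59 ((0.7137954831123352, -0.04837646707892418), (0.03676522895693779, 0.09043069183826447), 61.46773910522461)
```

Emit:
apply_moves(commands=[[0,0,0.14,0.022,0.039,0,100],[0,0,0.28,0.044,0.078,0,100],[0,0,0.42,0.066,0.117,0,100],[0,0,0.56,0.088,0.156,0,100],[0,0,0.7,0.11,0.195,0,100]])

```text
time: 1.9
tool_pos: [0.3447, -0.3011, 0.2057]
ee_rot: [3.141, 0.0, 1.145]
wrist_force: [1.3, -0.1, -0.4]
width: 0.0941
finger_force: 0.0
```

Emit:
apply_moves(commands=[[0,0,0.14,0.025,0.043,0,70],[0,0,0.28,0.05,0.086,0,70],[0,0,0.42,0.075,0.129,0,70],[0,0,0.56,0.1,0.172,-0.01,70],[0,0,0.68,0.125,0.215,-0.02,70]])

```text
time: 2.4
tool_pos: [0.4695, -0.0871, 0.1863]
ee_rot: [3.14, 0.001, 1.825]
wrist_force: [0.0, -0.8, 0.0]
width: 0.066
finger_force: 0.0
```

Emit:
apply_moves(commands=[[0,0,0,0.02,0.036,0,70],[0,0,0,0.042,0.072,-0.01,70],[0,0,0,0.042,0.072,-0.04,70],[0,0,0,0.042,0.072,-0.066,70],[0,0,0,0.042,0.072,-0.066,70]])

```text
time: 2.9
tool_pos: [0.5076, -0.016, 0.1155]
ee_rot: [-3.133, -0.003, 1.821]
wrist_force: [-1.5, 0.5, -0.7]
width: 0.0659
finger_force: 0.0
```

```bash
python3 - <<'E'
from h import *
o=get_obs(); print(o['time'],o['tool_pos'],o['ee_rot'],o['joint_positions'].round(3),o['width'])
c=snap('wrist','w1.png'); print('cap guess',proj(c,(.511,-.016,.029)))
for q in('cap_mid','cap','bottle'):
    for d in place_of('wrist',q)[:2]: print(q,d['score'],d['pixel'],atz(c,d['pixel'],.029))
E
```

```text
2.9 [ 0.50761375 -0.01599681  0.11549563] [-3.13348944 -0.00331891  1.82083791] [-0.143  0.036  1.604 -0.     1.51  -0.393] 0.06591680561705288
cap guess [324.23120128 248.21994721]
cap_mid 0.69 [526.9, 311.1] [ 0.661536  -0.0249794  0.029    ]
cap_mid 0.57 [326.2, 248.7] [ 0.51238733 -0.01599443  0.029     ]
cap 0.93 [326.5, 265.4] [ 0.51558858 -0.02751868  0.029     ]
cap 0.66 [536.5, 323.1] [ 0.6715485  -0.03194192  0.029     ]
```

View pics/w1.png

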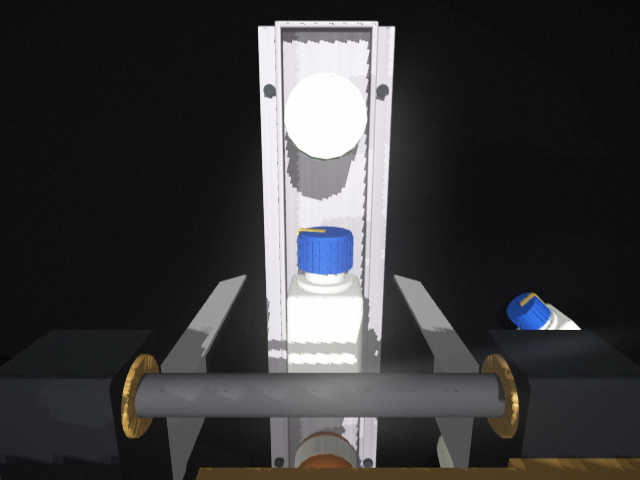

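The wrist view shows the cap at (326,250), centred in the lane between the fingers, with the green jar at (325,115) and clear of them. Descend, then close.

Emit:
apply_moves(commands=[[0,0,0,0,0,-0.03,70],[0,0,0,0,0,-0.06,70],[0,0,0,0,0,-0.085,70],[0,0,0,0,0,-0.098,70],[0,0,0,0,0,-0.098,70]])

```text
time: 3.6
tool_pos: [0.5098, -0.0171, 0.0211]
ee_rot: [-3.14, -0.001, 1.819]
wrist_force: [-0.4, -0.3, 0.9]
width: 0.0658
finger_force: 0.0
```

Emit:
apply_moves(commands=[[0,0,0,0,0,0,70],[0,0,0,0,0,0,60],[0,0,0,0,0,0,50],[0,0,0,0,0,0,42],[0,0,0,0,0,0,40]])

```text
time: 4.1
tool_pos: [0.5108, -0.0169, 0.0223]
ee_rot: [3.141, 0.0, 1.82]
wrist_force: [-0.2, -0.3, -0.5]
width: 0.0385
finger_force: 0.0
```

Emit:
apply_moves(commands=[[0,0,0,0,0.001,-0.003,40],[0,0,0,0,0.001,-0.003,39],[0,0,0,0,0.001,-0.003,38],[0,0,0,0,0.001,-0.003,37],[0,0,0,0,0.001,-0.003,37]])

```text
time: 4.6
tool_pos: [0.5102, -0.0158, 0.0185]
ee_rot: [-3.141, -0.0, 1.82]
wrist_force: [-0.1, -0.8, -1.6]
width: 0.0353
finger_force: 26.2
```

Emit:
apply_moves(commands=[[0,0,0,0,0,0,37.6],[0,0,0,0,0,0,37.6],[0,0,0,0,0,0,37.6],[0,0,0,0,0,0,37.6],[0,0,0,0,0,0,37.6]])

```text
time: 5.1
tool_pos: [0.5103, -0.0159, 0.0187]
ee_rot: [-3.141, -0.0, 1.82]
wrist_force: [0.2, 0.9, -1.4]
width: 0.0359
finger_force: 12.6
```

Emit:
apply_moves(commands=[[0,0,0,0,0,0,37.85],[0,0,0,0,0,0.005,37.85],[0,0,0,0,0,0.01,37.85],[0,0,0,0.0,-0.002,0.016,37.85],[0,0,0,0.001,-0.004,0.022,37.85]])

```text
time: 5.6
tool_pos: [0.5116, -0.0202, 0.0416]
ee_rot: [3.141, 0.0, 1.82]
wrist_force: [-1.0, -0.2, -1.9]
width: 0.0354
finger_force: 7.5
```

Emit:
apply_moves(commands=[[0,0,0,0.001,-0.004,0.006,37.85],[0,0,0,0.002,-0.008,0.012,37.85],[0,0,0,0.003,-0.012,0.018,37.85],[0,0,0,0.004,-0.016,0.024,37.85],[0,0,0,0.005,-0.02,0.03,37.85]])

```text
time: 6.1
tool_pos: [0.5166, -0.0406, 0.0713]
ee_rot: [3.141, 0.001, 1.82]
wrist_force: [0.5, -0.8, -2.1]
width: 0.0356
finger_force: 7.8
```

```bash
python3 - <<'E'
from h import *
c=snap('scene'); print(get_obs()['finger_force'])
a=c[0]['pixels'][120:300,200:440,::-1]; cv2.imwrite('pics/s1.png',cv2.resize(a,(800,600),interpolation=cv2.INTER_CUBIC))
E
```

```text
7.842890024185181
```

View pics/s1.png

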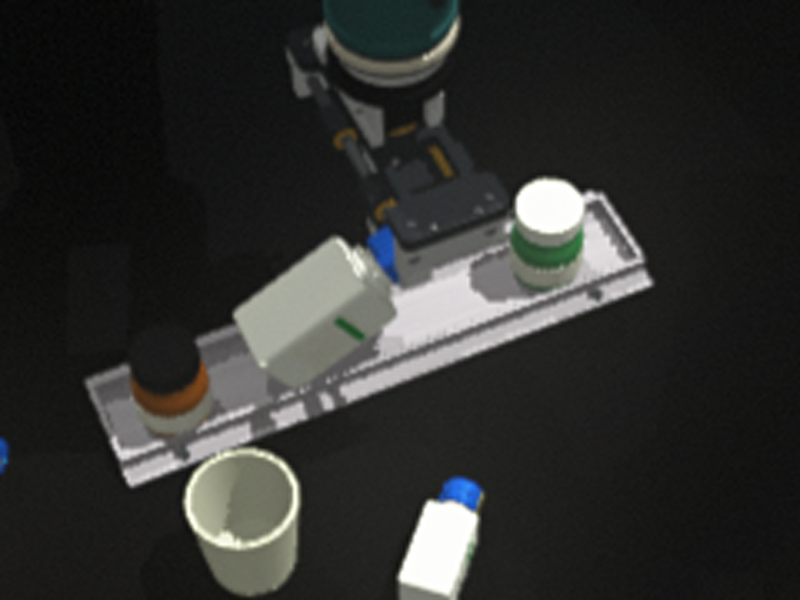

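The bottle is swinging up (blue cap at crop (385,250), foot on the floor at (290,380)), clear of both jars. Continue until it hangs.

Emit:
apply_moves(commands=[[0,0,0,0.001,-0.005,0.008,37.85],[0,0,0,0.002,-0.01,0.016,37.85],[0,0,0,0.004,-0.015,0.024,37.85],[0,0,0,0.005,-0.02,0.03,37.85],[0,0,0,0.006,-0.024,0.036,37.85]])

```text
time: 6.65
tool_pos: [0.5226, -0.0645, 0.1074]
ee_rot: [3.141, 0.0, 1.82]
wrist_force: [0.3, 0.3, -1.3]
width: 0.0359
finger_force: 7.9
```

Emit:
apply_moves(commands=[[0,0,0,0,0,0.004,37.85],[0,0,0,0,0,0.008,37.85],[0,0,0,0,0,0.008,37.85],[0,0,0,0,0,0.008,37.85],[0,0,0,0,0,0.008,37.85]])

```text
time: 7.15
tool_pos: [0.5222, -0.0637, 0.1144]
ee_rot: [-3.141, -0.0, 1.82]
wrist_force: [0.4, -0.2, -2.5]
width: 0.0357
finger_force: 7.6
```

```bash
python3 - <<'E'
from h import *
c=snap('scene'); o=get_obs(); print(o['time'],o['tool_pos'],o['wrist_force'],o['finger_force'])
a=c[0]['pixels'][120:300,200:440,::-1]; cv2.imwrite('pics/s2.png',cv2.resize(a,(800,600),interpolation=cv2.INTER_CUBIC))
E
```

```text
7.2 [ 0.5221796  -0.06372509  0.11440708] [-1.01410521 -0.18002578 -2.93030904] 7.596454918384552
```

View pics/s2.png

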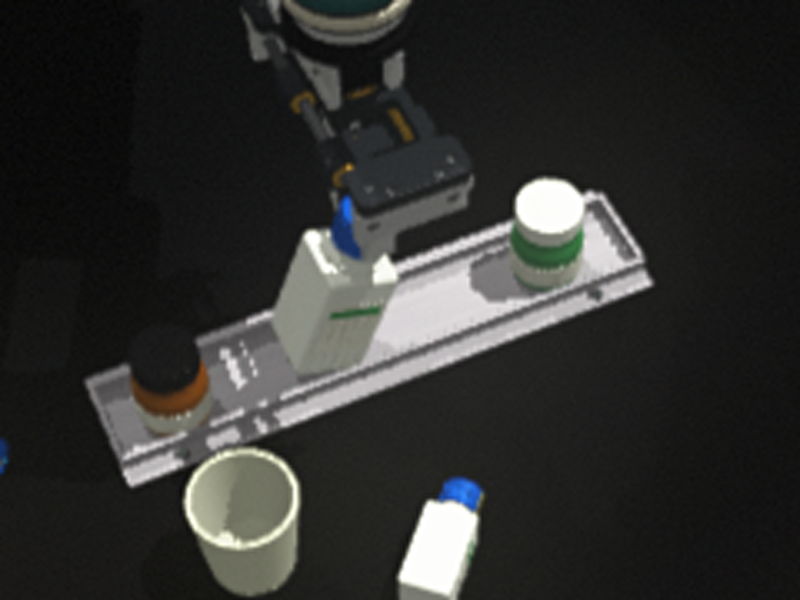

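The bottle hangs in the lane, but pad friction leaves it leaning some 10–15° with the cap towards +y (cap at crop (350,230), foot at (325,360)). I'll set the foot edge down, then carry the cap towards −y to bring it upright.

Emit:
apply_moves(commands=[[0,0,0,0,0,-0.003,37.85],[0,0,0,0,0,-0.006,37.85],[0,0,0,0.001,-0.005,-0.007,37.85],[0,0,0,0.003,-0.01,-0.008,37.85],[0,0,0,0.004,-0.015,-0.008,37.85]])

```text
time: 7.7
tool_pos: [0.5278, -0.0795, 0.11]
ee_rot: [3.138, 0.003, 1.82]
wrist_force: [-2.2, 0.0, 5.9]
width: 0.0358
finger_force: 9.1
```

```bash
python3 - <<'E'
from h import *
c=snap('scene'); o=get_obs(); print(o['time'],o['tool_pos'],o['wrist_force'],o['finger_force'])
t=o['tool_pos']; 
a=c[0]['pixels'][:,:,::-1].copy()
cv2.line(a,*[tuple(int(v) for v in proj(c,(t[0]+.03,t[1],z))) for z in(.0,.12)],(0,0,255),1)
cv2.imwrite('pics/s3.png',cv2.resize(a[120:300,200:440],(800,600),interpolation=cv2.INTER_CUBIC))
E
```

```text
7.75 [ 0.52780925 -0.08031823  0.10968676] [-1.79316822 -0.9801337   8.58433756] 9.027547091245651
```

View pics/s3.png

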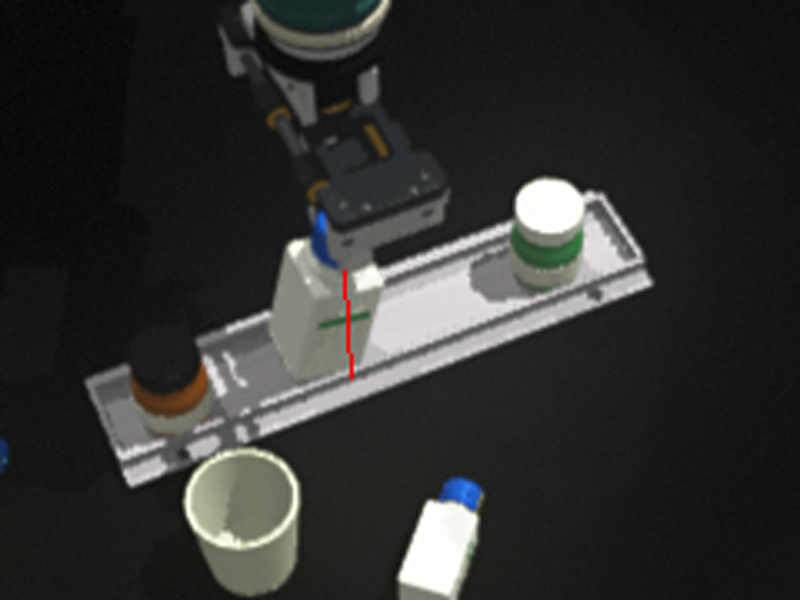

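Now the foot touches (8.6 N up) and the bottle still leans about 10° against the red vertical. Keep moving the cap towards −y.

Emit:
apply_moves(commands=[[0,0,0,0.001,-0.005,0.001,37.85],[0,0,0,0.003,-0.01,0.0,37.85],[0,0,0,0.004,-0.014,-0.001,37.85],[0,0,0,0.005,-0.018,-0.002,37.85],[0,0,0,0.005,-0.018,-0.002,37.85]])

```text
time: 8.25
tool_pos: [0.5321, -0.0983, 0.106]
ee_rot: [3.14, 0.002, 1.819]
wrist_force: [-1.4, -1.5, 5.9]
width: 0.0359
finger_force: 9.0
```

```bash
python3 - <<'E'
from h import *
c=snap('scene'); o=get_obs(); print(o['time'],o['tool_pos'],o['wrist_force'],o['finger_force'])
t=o['tool_pos']; 
a=c[0]['pixels'][:,:,::-1].copy()
u=np.array([-.245,.969,0]);v=np.array([.969,.245,0]); b=np.array([t[0],t[1],0])
for s in(-.025,.025):
  cv2.line(a,*[tuple(int(round(k)) for k in proj(c,b+s*u+.025*v+[0,0,z])) for z in(.004,.092)],(0,0,255),1)
cv2.imwrite('pics/s4.png',cv2.resize(a[150:270,220:380],(800,600),interpolation=cv2.INTER_CUBIC))
E
```

```text
8.3 [ 0.53206513 -0.098158    0.1059952 ] [-1.31928824 -1.48996048  6.07474917] 9.015106558799744
```

View pics/s4.png

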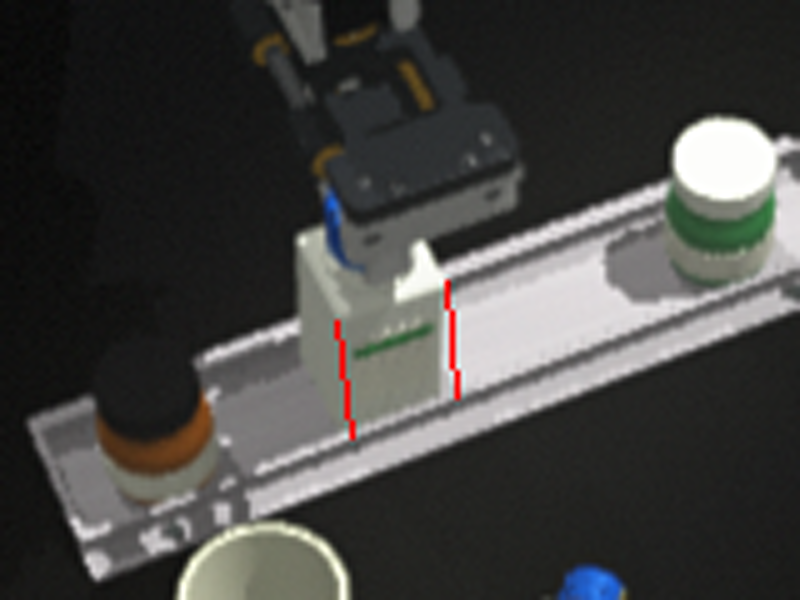

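It's nearly upright, foot about 6 mm towards −y of the cap (body edges at crop (330,410)/(440,390) against the predicted red lines), clear of both jars. A few mm more, then release so that it settles.

Emit:
apply_moves(commands=[[0,0,0,0.001,-0.004,0,37.85],[0,0,0,0.001,-0.004,0,37.85],[0,0,0,0.001,-0.004,0,39],[0,0,0,0.001,-0.004,0,41],[0,0,0,0.001,-0.004,0,44]])

```text
time: 8.8
tool_pos: [0.5322, -0.1006, 0.104]
ee_rot: [-3.141, -0.001, 1.82]
wrist_force: [0.1, 0.6, -0.5]
width: 0.0407
finger_force: 0.0
```

Emit:
apply_moves(commands=[[0,0,0,0,0,0,55],[0,0,0,0,0,0.0,70],[0,0,0,0,0,0.02,70],[0,0,0,0,0,0.05,70],[0,0,0,0,0,0.08,70]])

```text
time: 9.3
tool_pos: [0.532, -0.1007, 0.185]
ee_rot: [-3.14, -0.001, 1.82]
wrist_force: [0.1, -0.4, -0.3]
width: 0.0659
finger_force: 0.0
```

```bash
python3 - <<'E'
from h import *
o=get_obs(); print(o['time'],o['tool_pos'],o['wrist_force'],o['joint_positions'].round(3))
c=snap('wrist'); t=o['tool_pos']
a=c[0]['pixels'][:,:,::-1]; cv2.imwrite('pics/w2.png',a)
for q in('cap_mid','cap','bottle'):
  for d in place_of('wrist',q)[:2]: print(q,d['score'],d['pixel'],atz(c,d['pixel'],{'cap_mid':.1165,'cap':.104,'bottle':.004}[q]))
s=snap('scene'); t=np.array([.533,-.102,0])
for d in masks_of('wrist','cap')[:2]: print(d['score'],d['extent'])
E
```

```text
9.3 [ 0.53199601 -0.10065329  0.18501152] [ 0.05816399 -0.37706467 -0.29786604] [-0.292  0.074  1.425  0.     1.644 -0.541]
cap_mid 0.74 [491.8, 181.0] [ 0.62317532 -0.02949962  0.1165    ]
cap_mid 0.73 [320.4, 259.0] [ 0.53399529 -0.10350867  0.1165    ]
cap 0.96 [306.3, 443.2] [ 0.56075953 -0.25228765  0.104     ]
cap 0.76 [501.4, 188.1] [ 0.63619291 -0.03226512  0.104     ]
bottle 0.93 [320.8, 218.7] [ 0.53358843 -0.09976565  0.004     ]
bottle 0.84 [549.2, 236.0] [ 0.74064788 -0.06384976  0.004     ]
0.92 [296.5, 424.5, 325.1, 453.8]
0.68 [289.9, 225.6, 348.5, 291.7]
```

View pics/w2.png

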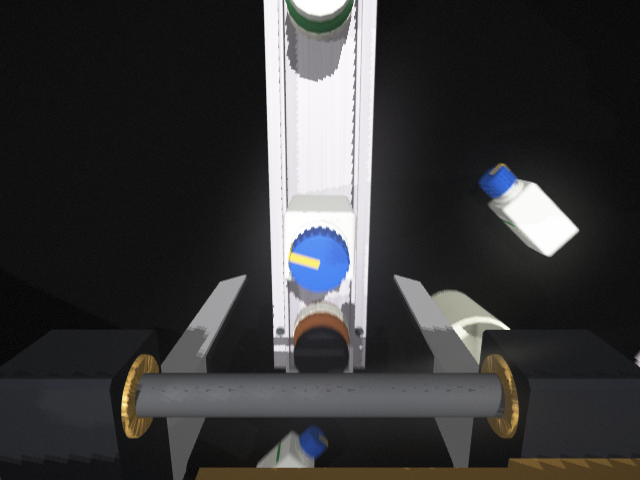

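The bottle stands between the rails: cap at (320,259), stripe pointing left, green jar at (320,10), amber at (320,345). Turn the tool back 0.7 rad for wrist range, then descend and grip the cap firmly.

Emit:
apply_moves(commands=[[0,0,0.14,0.002,-0.0025,0,70],[0,0,0.28,0.002,-0.0025,0,70],[0,0,0.42,0.002,-0.0025,-0.02,70],[0,0,0.56,0.002,-0.0025,-0.045,70],[0,0,0.7,0.002,-0.0025,-0.07,70]])

```text
time: 10.1
tool_pos: [0.5335, -0.1031, 0.1122]
ee_rot: [-3.141, -0.002, 2.526]
wrist_force: [-0.0, 0.1, -0.1]
width: 0.0657
finger_force: 0.0
```

Emit:
apply_moves(commands=[[0,0,0,0,0,-0.015,60],[0,0,0,0,0,-0.015,50],[0,0,0,0,0,-0.015,42],[0,0,0,0,0,-0.015,36.5],[0,0,0,0,0,-0.015,36.5]])

```text
time: 10.6
tool_pos: [0.5352, -0.104, 0.1013]
ee_rot: [3.141, 0.003, 2.519]
wrist_force: [-0.9, -0.8, 0.5]
width: 0.0358
finger_force: 30.0
```

Emit:
apply_moves(commands=[[0,0,-0.1,0,0,0,36.5],[0,0,-0.2,0,0,0,36.5],[0,0,-0.3,0,0,0,36.5],[0,0,-0.4,0,0,0,36.5],[0,0,-0.5,0,0,-0.0003,36.5]])

```text
time: 11.1
tool_pos: [0.5347, -0.1037, 0.101]
ee_rot: [3.141, 0.001, 2.015]
wrist_force: [-1.0, -0.3, 1.9]
width: 0.0357
finger_force: 30.0
```

```bash
python3 - <<'E'
from h import *
o=get_obs(); print(o['time'],o['tool_pos'],o['wrist_force'],o['wrist_torque'],o['joint_positions'].round(3),o['width'],o['finger_force'],o['joint_torque'].round(2))
E
```

```text
11.1 [ 0.53474141 -0.10373382  0.100962  ] [-0.96467913 -0.28669533  1.90470839] [-0.12657892  0.27863509  0.04360385] [-0.295  0.118  1.546 -0.     1.476 -0.74 ] 0.03567289502758807 29.997438490390778 [  0.36 -32.97 -28.68   0.39  -0.49  -0.76]
```

Emit:
apply_moves(commands=[[0,0,-0.1,0,0,0,36.5],[0,0,-0.2,0,0,-0.0002,36.5],[0,0,-0.3,0,0,-0.0003,36.5],[0,0,-0.4,0,0,-0.0004,36.5],[0,0,-0.5,0,0,-0.0005,36.5]])

```text
time: 11.6
tool_pos: [0.534, -0.104, 0.1007]
ee_rot: [-3.141, 0.001, 1.515]
wrist_force: [-2.9, -1.5, 3.7]
width: 0.0353
finger_force: 30.0
```

```bash
cat > q.py <<'E'
from h import *
o=get_obs(); print(round(o['time'],2),o['tool_pos'].round(4),o['ee_rot'].round(3),'F',o['wrist_force'].round(2),'T',o['wrist_torque'].round(3),'q6',o['joint_positions'][5].round(3),'jt6',o['joint_torque'][5].round(2),o['finger_force'])
E
python3 q.py
```

```text
11.6 [ 0.534  -0.104   0.1007] [-3.141e+00  1.000e-03  1.515e+00] F [-2.91 -1.47  3.7 ] T [-0.217  0.754  0.014] q6 -0.24 jt6 -0.76 29.997775554656982
```

Emit:
apply_moves(commands=[[0,0,-0.08,0,0,0,36.5],[0,0,-0.16,0,0,-0.0001,36.5],[0,0,-0.24,0,0,-0.0002,36.5],[0,0,-0.32,0,0,-0.0003,36.5],[0,0,-0.4,0,0,-0.0004,36.5]])

```text
time: 12.1
tool_pos: [0.5335, -0.1037, 0.1004]
ee_rot: [-3.141, 0.001, 1.116]
wrist_force: [-4.5, 0.2, 5.4]
width: 0.0355
finger_force: 30.0
```

```bash
python3 q.py
```

```text
12.1 [ 0.5335 -0.1037  0.1004] [-3.141e+00  1.000e-03  1.116e+00] F [-4.48  0.21  5.35] T [-0.037  1.131  0.029] q6 0.159 jt6 -0.59 29.999014735221863
```

Emit:
apply_moves(commands=[[0,0,-0.08,-0.0005,0,0,36.5],[0,0,-0.16,-0.0005,0,0,36.5],[0,0,-0.24,-0.001,0,0,36.5],[0,0,-0.32,-0.001,0,0,36.5],[0,0,-0.4,-0.001,0,0,36.5]])

```text
time: 12.6
tool_pos: [0.5326, -0.1033, 0.1002]
ee_rot: [-3.141, 0.001, 0.716]
wrist_force: [-4.6, 0.1, 4.0]
width: 0.0356
finger_force: 30.0
```

```bash
python3 q.py
```

```text
12.6 [ 0.5326 -0.1033  0.1002] [-3.141e+00  1.000e-03  7.160e-01] F [-4.64  0.15  4.  ] T [0.159 0.958 0.09 ] q6 0.559 jt6 -0.59 29.99868392944336
```

Emit:
apply_moves(commands=[[0,0,-0.08,0,0,0,36.5],[0,0,-0.16,0,0,-0.0001,36.5],[0,0,-0.24,0,0,-0.0002,36.5],[0,0,-0.32,0,0,-0.0003,36.5],[0,0,-0.4,0,0,-0.0003,36.5]])

```text
time: 13.1
tool_pos: [0.5324, -0.1028, 0.1]
ee_rot: [-3.14, 0.001, 0.316]
wrist_force: [-4.9, 1.3, 3.9]
width: 0.0358
finger_force: 30.0
```

```bash
python3 q.py
```

```text
13.1 [ 0.5324 -0.1028  0.1   ] [-3.14e+00  1.00e-03  3.16e-01] F [-4.9   1.33  3.94] T [0.369 1.117 0.067] q6 0.959 jt6 -0.59 29.998784959316254
```

Emit:
apply_moves(commands=[[0,0,-0.08,0,0,0,36.5],[0,0,-0.16,-0.0005,0,-0.0001,36.5],[0,0,-0.24,-0.0005,0,-0.0002,36.5],[0,0,-0.32,-0.001,0,-0.0003,36.5],[0,0,-0.4,-0.001,0,-0.0003,36.5]])

```text
time: 13.6
tool_pos: [0.5316, -0.1025, 0.0996]
ee_rot: [-3.14, 0.001, -0.084]
wrist_force: [-4.1, 2.2, 4.4]
width: 0.0356
finger_force: 30.0
```

```bash
python3 q.py
```

```text
13.6 [ 0.5316 -0.1025  0.0996] [-3.14e+00  1.00e-03 -8.40e-02] F [-4.12  2.17  4.43] T [0.508 0.959 0.056] q6 1.358 jt6 -0.6 29.99863475561142
```

Emit:
apply_moves(commands=[[0,0,-0.06,0,0,0,36.5],[0,0,-0.12,0,0,-0.0001,36.5],[0,0,-0.18,0,0,-0.0002,36.5],[0,0,-0.24,0,0,-0.0002,36.5],[0,0,-0.3,0,0,-0.0002,36.5]])

```text
time: 14.1
tool_pos: [0.5317, -0.1022, 0.0995]
ee_rot: [-3.14, 0.002, -0.383]
wrist_force: [-4.5, 2.5, 4.0]
width: 0.0351
finger_force: 30.0
```

```bash
python3 q.py
```

```text
14.1 [ 0.5317 -0.1022  0.0995] [-3.14e+00  2.00e-03 -3.83e-01] F [-4.49  2.48  4.03] T [0.682 0.997 0.056] q6 1.658 jt6 -0.44 29.999438524246216
```

Emit:
apply_moves(commands=[[0,0,-0.06,0,0,0,36.5],[0,0,-0.12,0,0,-0.0001,36.5],[0,0,-0.18,0,0,-0.0002,36.5],[0,0,-0.24,0,0,-0.0002,36.5],[0,0,-0.3,0,0,-0.0002,36.5]])

```text
time: 14.6
tool_pos: [0.5323, -0.1016, 0.0994]
ee_rot: [-3.139, 0.002, -0.68]
wrist_force: [-1.5, 3.5, 4.0]
width: 0.0352
finger_force: 30.0
```

```bash
python3 q.py
```

```text
14.6 [ 0.5323 -0.1016  0.0994] [-3.139e+00  2.000e-03 -6.800e-01] F [-1.54  3.47  4.  ] T [0.846 0.513 0.487] q6 1.956 jt6 0.12 29.999427795410156
```

Emit:
apply_moves(commands=[[0,0,-0.06,0,0,0,36.5],[0,0,-0.12,0,0,0,36.5],[0,0,-0.18,0,0,0,36.5],[0,0,-0.24,0,0,-0.0001,36.5],[0,0,-0.3,0,0,-0.0001,36.5]])

```text
time: 15.1
tool_pos: [0.5333, -0.1024, 0.0993]
ee_rot: [-3.139, -0.001, -0.98]
wrist_force: [0.1, 3.3, 2.9]
width: 0.0351
finger_force: 30.0
```

```bash
python3 q.py; python3 - <<'E'
from h import *
c=snap('scene'); t=get_obs()['tool_pos']
a=c[0]['pixels'][:,:,::-1].copy()
cv2.imwrite('pics/s5.png',cv2.resize(a[150:270,220:380],(800,600),interpolation=cv2.INTER_CUBIC))
E
```

```text
15.1 [ 0.5333 -0.1024  0.0993] [-3.139e+00 -1.000e-03 -9.800e-01] F [0.07 3.29 2.92] T [0.561 0.141 0.961] q6 2.256 jt6 0.34 29.998839497566223
```

View pics/s5.png

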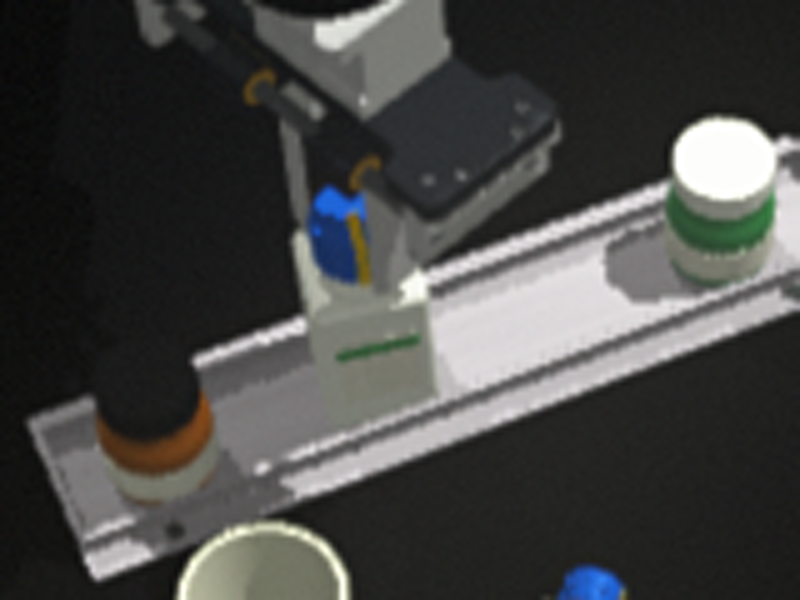

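The bottle stands between the rails; stripe at crop (358,250). The torque climbed from 0.05 to 0.96 N m over the last 0.5 rad, so the cap is bottomed out and the bottle is jammed clockwise on the rails. Back off about 1.75 rad (a quarter turn plus some of the bottle's ~0.3 rad play), raising about 1.3 mm.

Emit:
apply_moves(commands=[[0,0,0.08,0,0,0,36.5],[0,0,0.16,0,0,0.0001,36.5],[0,0,0.24,0,0,0.0002,36.5],[0,0,0.32,0,0,0.0002,36.5],[0,0,0.4,0,0,0.0003,36.5]])

```text
time: 15.65
tool_pos: [0.5331, -0.1027, 0.0996]
ee_rot: [-3.139, -0.001, -0.577]
wrist_force: [-2.1, 1.9, 4.0]
width: 0.0355
finger_force: 30.0
```

```bash
python3 q.py
```

```text
15.65 [ 0.5331 -0.1027  0.0996] [-3.139e+00 -1.000e-03 -5.770e-01] F [-2.05  1.91  3.97] T [ 0.685  0.247 -0.004] q6 1.851 jt6 0.59 30.00116318464279
```

Emit:
apply_moves(commands=[[0,0,0.09,0,0,0.0001,36.5],[0,0,0.18,0,0,0.0002,36.5],[0,0,0.27,0,0,0.0002,36.5],[0,0,0.36,0,0,0.0003,36.5],[0,0,0.45,0,0,0.0004,36.5]])

```text
time: 16.15
tool_pos: [0.533, -0.1023, 0.0999]
ee_rot: [-3.139, -0.002, -0.126]
wrist_force: [-1.5, 3.1, 3.1]
width: 0.0358
finger_force: 30.0
```

```bash
python3 q.py
```

```text
16.15 [ 0.533  -0.1023  0.0999] [-3.139e+00 -2.000e-03 -1.260e-01] F [-1.53  3.1   3.08] T [ 0.859  0.248 -0.012] q6 1.401 jt6 0.67 30.001015663146973
```

Emit:
apply_moves(commands=[[0,0,0.09,0,0,0.0001,36.5],[0,0,0.18,0,0,0.0002,36.5],[0,0,0.27,0,0,0.0002,36.5],[0,0,0.36,0,0,0.0003,36.5],[0,0,0.45,0,0,0.0004,36.5]])

```text
time: 16.65
tool_pos: [0.5337, -0.1039, 0.1]
ee_rot: [3.139, -0.003, 0.324]
wrist_force: [2.5, -1.1, 0.1]
width: 0.0357
finger_force: 30.0
```

```bash
python3 q.py
```

```text
16.65 [ 0.5337 -0.1039  0.1   ] [ 3.139e+00 -3.000e-03  3.240e-01] F [ 2.45 -1.1   0.14] T [-0.169 -0.376 -0.06 ] q6 0.951 jt6 0.69 30.000013411045074
```

Emit:
apply_moves(commands=[[0,0,0.09,0,0,0.0001,36.5],[0,0,0.18,0,0,0.0002,36.5],[0,0,0.27,0,0,0.0002,36.5],[0,0,0.36,0,0,0.0003,36.5],[0,0,0.45,0,0,0.0003,36.5]])

```text
time: 17.15
tool_pos: [0.5337, -0.104, 0.1003]
ee_rot: [3.138, -0.002, 0.773]
wrist_force: [0.4, -0.1, 0.5]
width: 0.0357
finger_force: 30.0
```

```bash
python3 q.py; python3 - <<'E'
from h import *
c=snap('scene'); a=c[0]['pixels'][:,:,::-1].copy()
cv2.imwrite('pics/s6.png',cv2.resize(a[150:270,220:380],(800,600),interpolation=cv2.INTER_CUBIC))
E
```

```text
17.15 [ 0.5337 -0.104   0.1003] [ 3.138e+00 -2.000e-03  7.730e-01] F [ 0.36 -0.14  0.51] T [-0.042 -0.236 -0.031] q6 0.501 jt6 0.68 30.000358521938324
```

View pics/s6.png

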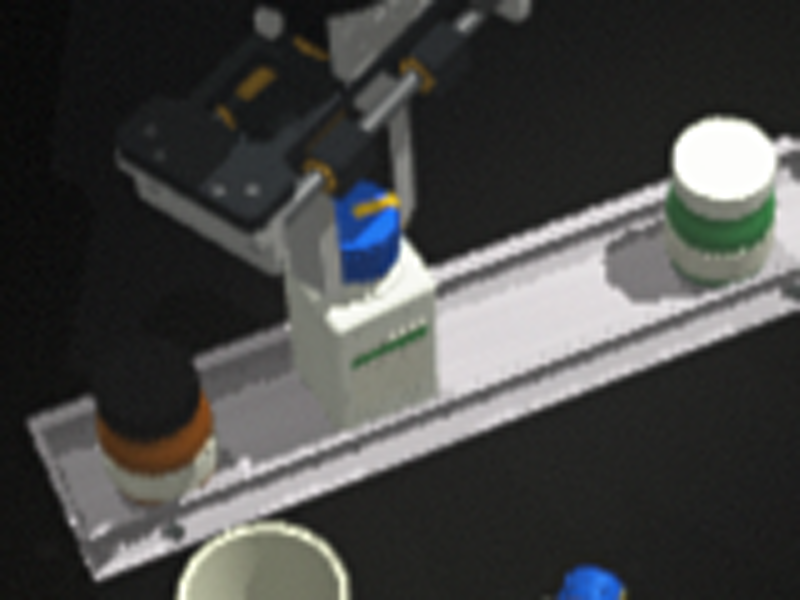

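The bottle stands, now turned anticlockwise against the rails (green mark slope −0.5 against −0.2 at the stop); stripe on top from about (357,213) to (400,200). A quick check of stripe angle relative to the bottle, both before and after.

```bash
python3 - <<'E'
from h import *
c=snap('scene'); P=lambda u,v:(220+u/5,150+v/5)
# bottle yaw from green mark ends (z~0.06 on face)
for n,e in(('stop',((337,357),(418,340))),('now',((353,365),(426,330)))):
    z=.065; o=[ray(c,P(*p)) for p in e]
    # intersect both rays with plane z
    A,B=[r[0]+r[1]*(z-r[0][2])/r[1][2] for r in o]; print(n,'mark yaw from +y dir',np.degrees(np.arctan2(-(B-A)[0],(B-A)[1])).round(1),np.linalg.norm(B-A).round(3))
cen=np.array([.5337,-.104,0])
for a in range(-40,130,10):
    d=np.array([np.cos(np.radians(a)),np.sin(np.radians(a)),0])*.018
    top=proj(c,cen+d+[0,0,.129]);bot=proj(c,cen+d+[0,0,.104]); f=lambda p:((p-[220,150])*5).round(0)
    print(a,f(top),f(bot))
print('centre top',f(proj(c,cen+[0,0,.129])))
a=c[0]['pixels']; 
for d in masks_of('scene','bottle')[:3]: print(d['score'],d['extent'])
E
python3 q.py
```

```text
stop mark yaw from +y dir 3.6 0.035
now mark yaw from +y dir 19.9 0.035
-40 [324. 238.] [329. 274.]
-30 [331. 240.] [336. 276.]
-20 [339. 242.] [343. 278.]
-10 [346. 242.] [351. 278.]
0 [354. 241.] [358. 278.]
10 [362. 240.] [365. 276.]
20 [369. 237.] [372. 273.]
30 [375. 233.] [379. 270.]
40 [381. 229.] [384. 265.]
50 [385. 224.] [389. 260.]
60 [389. 218.] [392. 255.]
70 [391. 212.] [394. 249.]
80 [392. 206.] [395. 243.]
90 [391. 200.] [395. 237.]
100 [390. 194.] [393. 231.]
110 [386. 189.] [390. 226.]
120 [382. 184.] [386. 221.]
centre top [348. 207.]
0.79 [281.1, 188.2, 310.3, 236.9]
0.76 [160.0, 241.7, 204.1, 265.8]
0.73 [320.7, 264.4, 342.1, 305.8]
17.3 [ 0.5334 -0.1039  0.1002] [ 3.139e+00 -1.000e-03  7.680e-01] F [-0.43 -0.84  3.26] T [-0.099 -0.199 -0.039] q6 0.506 jt6 -0.13 30.000331699848175
```

The bottle swung 16° (0.29 rad) with the cap, so cap_turn ≈ 1.745 − 0.285 ≈ 1.46 rad. Add 0.1 rad and let it settle.

Emit:
apply_moves(commands=[[0,0,0.05,0,0,0,36.5],[0,0,0.1,0,0,0.0001,36.5],[0,0,0.1,0,0,0.0001,36.5],[0,0,0.1,0,0,0.0001,36.5],[0,0,0.1,0,0,0.0001,36.5]])

```text
time: 17.8
tool_pos: [0.5332, -0.1039, 0.1001]
ee_rot: [3.139, -0.001, 0.868]
wrist_force: [1.0, -1.2, 4.9]
width: 0.0356
finger_force: 30.0
```

Emit:
apply_moves(commands=[[0,0,0,0,0,0,36.5],[0,0,0,0,0,0,36.5],[0,0,0,0,0,0,36.5],[0,0,0,0,0,0,36.5],[0,0,0,0,0,0,36.5]])

```text
time: 18.3
tool_pos: [0.5333, -0.1039, 0.1001]
ee_rot: [3.139, -0.001, 0.869]
wrist_force: [-0.1, -1.9, 4.4]
width: 0.0351
finger_force: 30.0
```

```bash
python3 q.py; python3 -c "
from bench import *
print(close_job())"
```

```text
18.3 [ 0.5333 -0.1039  0.1001] [ 3.139e+00 -1.000e-03  8.690e-01] F [-0.13 -1.9   4.42] T [-0.198 -0.35  -0.034] q6 0.406 jt6 -0.03 30.00113546848297
the job is handed in; nothing more can be done
None
```

I handed the job in at 18.3 s: the bottle is standing in the lane, and the cap was screwed to its stop, backed off about 1.56 rad (estimated from the tool angle and the bottle's turn in the pictures), and is still held at 30 N; the hand-in returned no verdict.

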